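# Re-seat the loose seal, then draw the ruler out of the half-covered box

## Task

A jade-green seal has been left standing on the wooden paperweight ruler in the open half of the steel box: put it back fully home and upright in the one empty socket of the bamboo tier and let go of it, leaving the other four seals in their sockets. Then take the ruler by the part you can reach, tilt it so that it slides out from under the fixed half cover through the short opening, and hold it up in the gripper, all of it at least 5 cm higher than the box rim and touching nothing else. Finish while still holding it there; do not put it down.

Things in the scene. Friction and masses are not known exactly. Their poses are not given: they have to be found in the camera images.
- seal: the loose seal: jade-green resin block, 22 x 22 mm square and 75 mm tall with a slightly chamfered foot, about 50 g, standing upright on the ruler in the box's opening. Origin at the centre of its underside, z up its length, x and y square to its faces
- liner: thin red felt pad (20 x 20 x 1 mm) in the one empty socket of the low tier. Origin on the socket's floor at its centre, z up, x and y square to its walls. The socket is 24 x 24 mm, 22 mm deep, mouth chamfered 2 mm; the low tier's top is 22 mm above this origin. Fully home, the seal's underside is level with this origin (the pad gives way)
- tiers: fixed stepped bamboo tiers, 290 mm long (x). Origin on the table under the middle of the row of five sockets (50 mm apart along x, y = 0); z up. Low tier: y -60 to +60 mm, 40 mm high; middle: y -170 to -60, 75 mm high, with jar and brush holder; high: y -270 to -170, 110 mm high, with ink stone and dish (to 136 mm)
- box: fixed stainless steel box, walls 3 mm, rim 64 mm above the table. Origin on the table under the centre of its opening (130 x 150 mm); z up; x lengthwise to the open end, y across. Inside: x -172 to +65 mm, y -75 to +75 mm, floor 4 mm thick. A wooden rail 18 mm wide, top at 16 mm, runs lengthwise along y = 0 and carries the ruler
- cover_edge (a point): middle of the edge, on the underside (61 mm above the table), of the fixed cover that closes the box top from x = -172 to -65 mm (box frame); the opening lies on its +x side. Cover and the lid folded back flat on it reach 68 mm above the table
- ruler: dark rosewood paperweight ruler with brass bands, 220 mm long (x) x 30 mm wide (y) x 14 mm thick (z), about 100 g, loose, lying level lengthwise on the rail in the box, its +x end in the opening and its other end under the cover. Origin at the centre of its underside, x along its length towards the open end of the box, z up
- ruler_front (a point): centre of the ruler's +x end face (the end in the opening)
- ruler_back (a point): centre of the ruler's -x end face (the end hidden under the cover)
- seal_a: bystander: one of four identical jade-green square seals (22 x 22 x 75 mm) standing in the sockets of the low tier; origin at the centre of its underside, z up
- seal_b: bystander: one of four identical jade-green square seals (22 x 22 x 75 mm) standing in the sockets of the low tier; origin at the centre of its underside, z up
- seal_c: bystander: one of four identical jade-green square seals (22 x 22 x 75 mm) standing in the sockets of the low tier; origin at the centre of its underside, z up
- seal_d: bystander: one of four identical jade-green square seals (22 x 22 x 75 mm) standing in the sockets of the low tier; origin at the centre of its underside, z up
- jar: fixed red glazed seal jar, 64 mm across, 75 mm tall, on the middle tier; origin at the centre of its underside
- brush_holder: fixed dark silicone brush holder, 62 mm across, 75 mm tall with brushes standing to about 115 mm, on the middle tier; origin at the centre of its underside
There are look-alikes about, which are no part of the job. What is shaped like the seal but pink is not meant.

How it is judged (in metres and radians):
On the way, in this order (a step that is already met when the one before it is completed fails the run):
1. the loose seal stands fully home in the empty socket, let go (horizontal distance between seal and liner below 0.004 m and z of seal in the frame of liner below 0.005 m and angle between seal's own z axis and vertical below 0.08 rad and contact force between the fingers and seal below 0.1 N), for 0.2 s.
2. the ruler is tilted: its front end is above the box rim while its back end is still under the cover (height (world z) of ruler_front above 0.068 m and height (world z) of ruler_back below 0.061 m and x of ruler_back in the frame of box below -0.065 m), for 0.05 s.
At the end, for the whole second after the job is handed in: Loose seal in the formerly empty socket (within 4 mm of centre, 5 mm of its floor, 0.08 rad of upright), free of the fingers; ruler held still in the fingers, both end centres over 110 mm above the table (box rim 64 mm), not touching box, tiers, seal, jar or holder (all of step 1 and height (world z) of each of ruler_front, ruler_back above 0.11 m and contact force between the fingers and ruler above 1 N and linear speed of ruler below 0.05 m/s and contact force between ruler and box below 0.1 N and contact force between ruler and tiers below 0.1 N and contact force between ruler and seal below 0.1 N and contact force between ruler and jar below 0.1 N and contact force between ruler and brush_holder below 0.1 N); the arm keeps its last pose, push and grip.
It fails at once if one of the four other seals is pushed or pulled out of place (distance of any of seal_a, seal_b, seal_c, seal_d from where it was at the start of the episode above 0.012 m).
It also fails if it takes over 58 s, if anything falls off the work surface, if the arm or the gripper's body presses on something with over 40 N, if the wrist force passes 120 N, or if a joint passes its speed limit or range.

## Robot

A 6-joint arm with a two-finger parallel gripper is mounted at the origin on the work surface. World frame = base frame: x ahead of the robot, y to its left, z up, the work surface at z = 0. Lengths are in mm, angles in rad, forces in N, time in s.
With the tool pointing down it reaches from about 300 to 850 mm from the base axis. Payload 5.4 kg.
Tool frame: the origin (TCP) lies at the very end of the fingers, on their centre line; the grasp point (between the pads) lies 19 mm behind it; z points along the fingers, y is the line along which they close (so a half turn about z gives the same grasp; the last joint's range is limited). The gripper opens to 85 mm and grips with 20 to 120 N. Pads are 22 mm wide; open, the fingers measure 114 mm over their backs; the gripper's body (76 mm by 85 mm) begins 54 mm behind the grasp point. The pads swing forward as they close: fully open they stand 13 mm farther back than shut.
Start: joints at [1.068, 0.158, 1.597, -0, 1.386, -0.21], TCP at [165.975, 550.508, 231.299] pointing down, gripper open.
Joint ranges: [-2.91, 2.91], [-0.94, 2.29], [0.18, 2.7], [-1.29, 4.43], [0.17, 2.64], [-3, 3]. Speed limits (rad/s): [2.57, 2.57, 3.14, 3.14, 3.14, 3.14].

## Interface

Orientations are given as a 3x3 rotation matrix whose columns are the frame's x, y, z axes.
In Python, from plant import manip gives the robot as it stands. Calls block until the motion is done:
- manip.move_to(position, orientation): joint-space move of the TCP to a pose.
- manip.servo_line(position, speed=150, rotation=None, contact_N=None): straight line of the TCP; rotation=None keeps the orientation; speed is the mean speed in mm/s. With contact_N (N) it stops when the force on the tool has changed by that much, and returns True; else False.
- manip.set_joints(angles): joint-space move.
- manip.grip(opening, grip_force=None): finger opening in mm; grip_force is the grip in N (None keeps the last); returns when the fingers have stopped.
- manip.sleep(seconds).
- manip.inverse_kinematics(position, orientation): joint angles nearest the present ones, or None.
- manip.state(): the state.
- manip.grab_frame(name): name is "scene" or "side" or "wrist"; returns a dict with "pixels" (384x512x3 uint8, red, green, blue), "range_z" (384x512 float32, mm along the optical axis (not along the pixel's ray), 0 where there is no reading), "intrinsics" (3x3 intrinsics, pixels), "rvec" (rotation vector, rad) and "tvec" (3), from world to camera coordinates, as OpenCV has them. Camera axes: x right, y down, z forward; pixel columns grow to the right and rows downward; lengths in mm; the calibration is good to about 2 mm. The wrist camera is an equidistant fisheye: a pixel r from the principal point sees the ray r / f radians off the axis. A picture is of the moment at which its call begins.
A pose or a line that the arm cannot do raises manip.PlanningError and nothing moves.
- manip.close_job(): hands the job in; it is judged then, once.
The state is a dict: "time": time; "joint_pos": joint angles; "joint_velocities": joint speeds; "tau": joint torques, N m; "position": TCP position; "orientation": TCP orientation; "contact_force": force on the tool from outside, world axes, zero at the start; "ft_torque": the same for the moment, N m; "width": finger opening in mm; "grip_force": force on a finger pad.
Only numpy, scipy, OpenCV 4.12 (cv2) and the standard library are available. Lean on these libraries where they do the work, as an engineer would, in place of code of your own. Each camera call takes 0.05 s, during which the arm holds its last target. There are 200 camera calls.

## Working session

There is one attempt and no reset: what is moved stays moved. The work goes in short steps, each a Python script; the robot and the scene stay as the last script left them, time stands still between calls to the robot, and variables do not carry over. Pictures are saved under pics/ and viewed, at most 10 in all, crops included, and the job is handed in when it is done.

```bash
ls; mkdir -p pics
cat > h.py <<'E'
import numpy as np, cv2
from plant import manip
def save(n,f): 
    cv2.imwrite(f'pics/{n}.png',f['pixels'][:,:,::-1]); np.savez(f'pics/{n}.npz',**f)
def world(f,u,v,z=None):
    """pixel(s)->world using range_z (pinhole)"""
    K=f['intrinsics'];R=cv2.Rodrigues(np.asarray(f['rvec'],float))[0];t=np.asarray(f['tvec'],float).ravel()
    u=np.asarray(u,float);v=np.asarray(v,float)
    d=np.stack([(u-K[0,2])/K[0,0],(v-K[1,2])/K[1,1],np.ones_like(u)],-1)
    C=-R.T@t; dw=d@R
    if z is None: s=f['range_z'][v.astype(int),u.astype(int)]
    else: s=(z-C[2])/dw[...,2]
    return C+dw*s[...,None]
E
python3 - <<'E'
from h import *
for n in ['scene','side','wrist']:
    f=manip.grab_frame(n); save(n+'0',f); print(n,f['intrinsics'].round(1).tolist(),np.ravel(f['rvec']).round(3),np.ravel(f['tvec']).round(1),(f['range_z']>0).mean())
a=[cv2.imread(f'pics/{n}0.png') for n in ['scene','side','wrist']]
m=np.vstack([np.hstack(a[:2]),np.hstack([a[2],np.zeros_like(a[2])])])
print(m.shape)
cv2.imwrite('pics/m0.png',cv2.resize(m,(800,600)))
E
```

```text
pics
scene [[372.9, 0.0, 255.8], [0.0, 372.9, 188.8], [0.0, 0.0, 1.0]] [ 1.432  2.282 -0.748] [ 226.4 -323.7 1175.2] 0.99603271484375
side [[372.3, 0.0, 254.4], [0.0, 372.3, 188.8], [0.0, 0.0, 1.0]] [ 2.381 -0.63   0.252] [-442.4  251.5  754.8] 0.9957427978515625
wrist [[297.3, 0.0, 256.9], [0.0, 297.3, 188.7], [0.0, 0.0, 1.0]] [-2.312 -1.721 -0.264] [-573.3  -39.9  378.8] 0.9955342610677084
(768, 1024, 3)
```

View pics/m0.png

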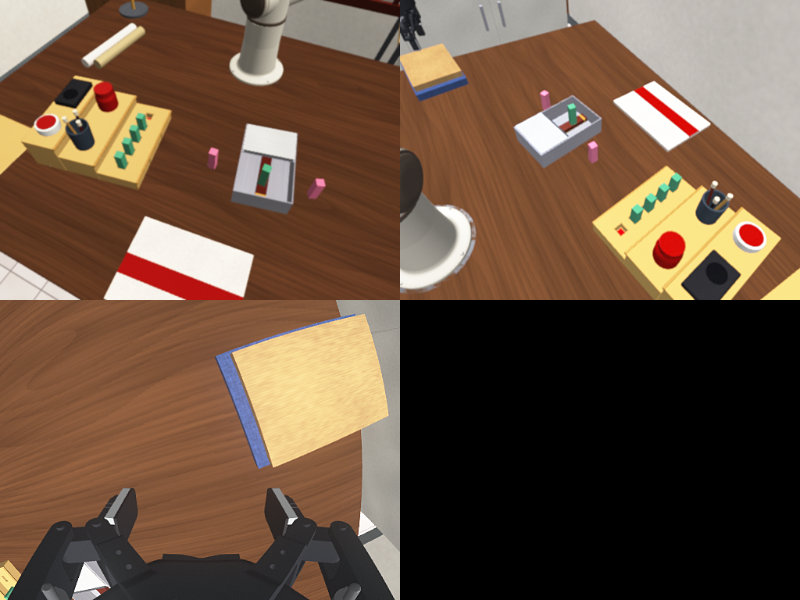

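The composite (0.78 scale) shows the steel box with the green seal on the ruler (scene ≈ (265,175), side ≈ (572,115)). Four green seals stand in the low tier, and the empty red-lined socket is at the robot end of the row (scene ≈ (150,117), side ≈ (620,230)). The two pink blocks beside the box are look-alikes.

Run:
```python
from h import *
for n in ['scene','side']:
    f=dict(np.load(f'pics/{n}0.npz')); im=f['pixels']; hsv=cv2.cvtColor(im,cv2.COLOR_RGB2HSV)
    g=cv2.inRange(hsv,(65,60,40),(90,255,255))
    red=cv2.inRange(hsv,(0,190,120),(4,255,255))|cv2.inRange(hsv,(176,190,120),(180,255,255))
    for nm,m in [('green',g),('red',red)]:
        k,l,s,c=cv2.connectedComponentsWithStats(m)
        for i in range(1,k):
            if s[i,4]<12: continue
            v,u=np.where(l==i); P=world(f,u,v); h=P[:,2]
            top=h>np.percentile(h,95)-4
            print(n,nm,s[i].tolist(),'z',np.percentile(h,[2,50,98]).round(1),'top',P[top].mean(0).round(1),top.sum(), 'minmax xy top',P[top].min(0).round()[:2],P[top].max(0).round()[:2])
a=cv2.imread('pics/scene0.png')[150:280,290:390]; b=cv2.imread('pics/side0.png')[110:220,140:270]
c=cv2.imread('pics/scene0.png')[130:230,130:230]; d=cv2.imread('pics/side0.png')[210:310,240:370]
r=lambda x:cv2.resize(x,(400,300),interpolation=cv2.INTER_CUBIC)
cv2.imwrite('pics/c0.png',np.vstack([np.hstack([r(a),r(b)]),np.hstack([r(c),r(d)])]))
```

```text
scene green [157, 145, 31, 53, 618] z [40.9 76.1 94.1] top [ 561.6 -194.4  111. ] 176 minmax xy top [ 487. -227.] [968. 204.]
scene green [147, 194, 16, 21, 228] z [42.5 77.3 94.7] top [ 654.2 -178.5  110.5] 74 minmax xy top [ 635. -200.] [968. 204.]
scene green [330, 210, 18, 28, 259] z [ 34.7  89.3 106. ] top [516.9 189.7 104.2] 93 minmax xy top [505. 179.] [527. 200.]
scene red [120, 104, 30, 38, 612] z [ 83.6 143.7 151.4] top [ 496.3 -334.1  155.6] 290 minmax xy top [ 462. -367.] [968. 204.]
scene red [47, 149, 24, 16, 284] z [133.  135.1 137.3] top [ 663.8 -408.1  137.4] 280 minmax xy top [ 639. -435.] [968. 204.]
scene red [150, 323, 161, 61, 3602] z [11.1 13.7 16.2] top [852.1  81.5  16.8] 3401 minmax xy top [814. -49.] [968. 246.]
side green [214, 132, 12, 27, 245] z [ 31.6  79.7 105.7] top [515.2 189.5 104.2] 55 minmax xy top [505. 178.] [526. 203.]
side green [295, 221, 66, 64, 944] z [42.2 81.9 94.5] top [ 560.8 -209.1   99.7] 368 minmax xy top [ 226. -466.] [ 655. -179.]
side red [300, 111, 81, 63, 983] z [10.7 13.4 16.1] top [847.6  88.8  16.1] 886 minmax xy top [ 226. -466.] [884. 248.]
side red [435, 288, 30, 27, 604] z [133.5 135.4 137.7] top [ 656.3 -412.3  140.5] 601 minmax xy top [ 226. -466.] [ 685. -387.]
side red [279, 293, 8, 8, 36] z [17.2 19.1 21. ] top [ 447.4 -224.1   19. ] 36 minmax xy top [ 441. -230.] [ 454. -217.]
side red [324, 297, 41, 45, 1232] z [102.4 149.1 151.7] top [ 485.7 -344.2  153.5] 816 minmax xy top [ 226. -466.] [ 515. -317.]
```

View pics/c0.png

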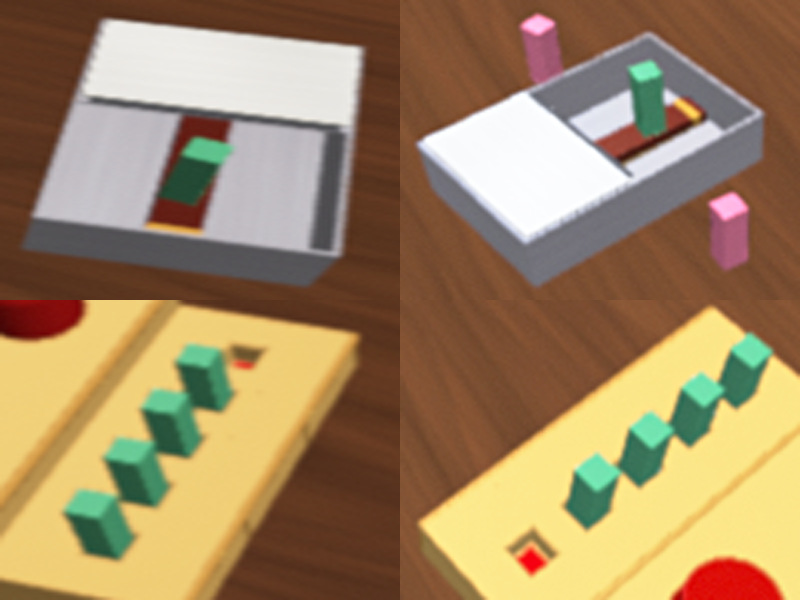

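The crops confirm the target: the only green seal in the box stands on the ruler, towards its brass-banded end. The blocks outside the box are pink, so they are not meant. The empty socket shows its red pad at the robot end of the row. Next I take wrist close-ups.

```bash
cat >> h.py <<'E'
def ray(f,u,v):
    K=f['intrinsics'];R=cv2.Rodrigues(np.asarray(f['rvec'],float))[0];t=np.asarray(f['tvec'],float).ravel()
    x=(np.asarray(u,float)-K[0,2])/K[0,0];y=(np.asarray(v,float)-K[1,2])/K[1,1]
    r=np.hypot(x,y)+1e-9; k=np.tan(r)/r
    return -R.T@t, np.stack([x*k,y*k,np.ones_like(x)],-1)@R
def wworld(f,u,v,z=None):
    C,d=ray(f,u,v)
    s=f['range_z'][np.asarray(v,int),np.asarray(u,int)] if z is None else (z-C[2])/d[...,2]
    return C+d*s[...,None]
def down(yaw):  # tool x,y,z; y closing axis at angle yaw from world y
    c,s=np.cos(yaw),np.sin(yaw)
    return np.array([[-c,-s,0],[-s,c,0],[0,0,-1.]]) # x=-(c,s), y=(-s,c), z down
E
sed -i 's/\[\[-c,-s,0\],\[-s,c,0\],\[0,0,-1.\]\]/[[-c,-s,0],[-s,c,0],[0,0,-1.]]/' h.py
python3 - <<'E'
from h import *
s=manip.state(); f=dict(np.load('pics/wrist0.npz'))
R=cv2.Rodrigues(f['rvec'])[0]; C=-R.T@f['tvec'].ravel(); O=np.array(s['orientation'])
print(O.round(2).tolist(),'cam in tool',(O.T@(C-s['position'])).round(1),'axis',(O.T@R.T[:,2]).round(2))
# box walls/cover: light pixels near box with z 60..72
for n in ['scene','side']:
    f=dict(np.load(f'pics/{n}0.npz')); v,u=np.mgrid[:384,:512]; P=world(f,u.ravel(),v.ravel())
    Q=P[(abs(P[:,0]-450)<250)&(abs(P[:,1]-190)<160)]
    for lo,hi in [(60,66.2),(66.2,72)]:
        q=Q[(Q[:,2]>lo)&(Q[:,2]<hi)]; print(n,lo,len(q),cv2.minAreaRect(q[:,:2].astype(np.float32)))
    im=f['pixels'].reshape(-1,3); hs=cv2.cvtColor(f['pixels'],cv2.COLOR_RGB2HSV).reshape(-1,3)
    # ruler
    m=(abs(P[:,0]-500)<100)&(abs(P[:,1]-190)<70)&(P[:,2]>24)&(P[:,2]<36)&(hs[:,1]>120)&((hs[:,0]<35)|(hs[:,0]>170))
    print('ruler',m.sum(),P[m,2].mean(),cv2.minAreaRect(P[m,:2].astype(np.float32)))
    m=(P[:,2]>36)&(P[:,2]<44)&(P[:,1]<-80)&(P[:,1]>-320)&(P[:,0]>350)&(P[:,0]<720)
    print('tier',m.sum(),P[m,2].mean(),cv2.minAreaRect(P[m,:2].astype(np.float32)))
for p in [[516,190,330],[447,-224,300]]:
    for yaw in [0,.2,.2-np.pi/2,.2+np.pi/2,np.pi-.01,-3]:
        print(p,yaw,manip.inverse_kinematics(p,down(yaw)))
E
```

```text
[[-0.96, 0.29, -0.0], [0.29, 0.96, -0.0], [0.0, -0.0, -1.0]] cam in tool [  77.3   -0.9 -141.5] axis [-0.3  -0.    0.95]
scene 60 1044 ((460.4678955078125, 178.28582763671875), (245.55056762695312, 314.2081298828125), 11.693143844604492)
scene 66.2 1929 ((457.5313720703125, 160.114990234375), (239.92373657226562, 282.16314697265625), 32.895450592041016)
ruler 291 29.35339119435276 ((492.05487060546875, 187.21351623535156), (132.8173828125, 26.48810577392578), 9.941282272338867)
tier 4114 39.564944609990036 ((551.08349609375, -243.8402862548828), (292.9268493652344, 201.06028747558594), 9.647751808166504)
side 60 793 ((466.11773681640625, 173.9928436279297), (284.1241149902344, 261.1861267089844), 37.318355560302734)
side 66.2 1627 ((437.2705078125, 192.08201599121094), (293.301513671875, 221.35353088378906), 79.12846374511719)
ruler 207 28.86569451130733 ((517.2833251953125, 189.47427368164062), (99.02458953857422, 29.756990432739258), 11.33051872253418)
tier 5274 39.71204622385013 ((546.9825439453125, -218.04513549804688), (292.126220703125, 151.7782440185547), 10.16900634765625)
[5
[... 723 characters left out ...]
4e+00 -4.44089210e-16
  1.51394222e+00 -2.27750564e+00]
[447, -224, 300] 0.2 [-7.06709309e-01 -7.82478102e-02  1.70589824e+00 -4.44089210e-16
  1.51394222e+00 -2.47750564e+00]
[447, -224, 300] -1.3707963267948966 [-7.06709309e-01 -7.82478102e-02  1.70589824e+00 -4.44089210e-16
  1.51394222e+00 -9.06709309e-01]
[447, -224, 300] 1.7707963267948965 [-7.06709309e-01 -7.82478102e-02  1.70589824e+00 -4.44089210e-16
  1.51394222e+00  2.23488335e+00]
[447, -224, 300] 3.1315926535897933 [-7.06709309e-01 -7.82478102e-02  1.70589824e+00 -4.44089210e-16
  1.51394222e+00  8.74087018e-01]
[447, -224, 300] -3 [-7.06709309e-01 -7.82478102e-02  1.70589824e+00 -4.44089210e-16
  1.51394222e+00  7.22494365e-01]
```

Run:
```python
from h import *
Y=.175
R=down(Y)
def green(f,zlo,zhi):
    hsv=cv2.cvtColor(f['pixels'],cv2.COLOR_RGB2HSV); g=cv2.inRange(hsv,(65,60,40),(90,255,255))
    v,u=np.where(g>0); P=wworld(f,u,v); return P,u,v
manip.move_to([500,187,240],R)
fs=[manip.grab_frame('wrist')]; save('w1',fs[0])
manip.servo_line([530,192,240]); fs.append(manip.grab_frame('wrist')); save('w2',fs[1])
for f in fs:
    P,u,v=green(f,0,0); m=(abs(P[:,2]-104)<5)&(abs(P[:,0]-516)<40)&(abs(P[:,1]-190)<40)
    print('seal top',m.sum(),np.median(P[m,2]),cv2.minAreaRect(P[m,:2].astype(np.float32)),'px',u[m].mean(),v[m].mean())
# triangulate the top centre from rays
A=np.zeros((3,3));b=np.zeros(3)
for f in fs:
    P,u,v=green(f,0,0); m=(abs(P[:,2]-104)<5)&(abs(P[:,0]-516)<40)&(abs(P[:,1]-190)<40)
    C,d=ray(f,u[m].mean(),v[m].mean()); d/=np.linalg.norm(d); M=np.eye(3)-np.outer(d,d); A+=M;b+=M@C
print('tri',np.linalg.solve(A,b))
for f in fs:
    v,u=np.mgrid[:384,:512]; P=wworld(f,u.ravel(),v.ravel()); hs=cv2.cvtColor(f['pixels'],cv2.COLOR_RGB2HSV).reshape(-1,3)
    m=(abs(P[:,0]-500)<100)&(abs(P[:,1]-190)<70)&(P[:,2]>24)&(P[:,2]<36)&(hs[:,1]>110)&((hs[:,0]<35)|(hs[:,0]>170))
    print('ruler',m.sum(),np.median(P[m,2]),cv2.minAreaRect(P[m,:2].astype(np.float32)))
cv2.imwrite('pics/w12.png',np.hstack([cv2.resize(cv2.imread(f'pics/w{i}.png'),(400,300)) for i in (1,2)]))
manip.servo_line([530,192,280]); manip.move_to([440,-225,210],R)
for i,p in enumerate([[430,-227,210],[460,-222,210]]):
    manip.servo_line(p); f=manip.grab_frame('wrist'); save(f's{i}',f)
    hsv=cv2.cvtColor(f['pixels'],cv2.COLOR_RGB2HSV)
    red=cv2.inRange(hsv,(0,150,80),(5,255,255))|cv2.inRange(hsv,(175,150,80),(180,255,255))
    v,u=np.where(red>0); P=wworld(f,u,v); m=(np.hypot(P[:,0]-447,P[:,1]+224)<25)&(P[:,2]<30)
    print('liner',m.sum(),np.median(P[m,2]) if m.any() else 0,cv2.minAreaRect(P[m,:2].astype(np.float32)),u[m].mean(),v[m].mean())
    v,u=np.mgrid[:384,:512]; P=wworld(f,u.ravel(),v.ravel()); 
    m=(np.hypot(P[:,0]-447,P[:,1]+224)<22)&(P[:,2]<34)&(P[:,2]>10)
    print('hole',m.sum(),cv2.minAreaRect(P[m,:2].astype(np.float32)))
    P,u,v=green(f,0,0); m=(abs(P[:,2]-93)<5)&(P[:,0]<620)
    k=cv2.kmeans(P[m,:2].astype(np.float32),3,None,(3,50,.01),5,cv2.KMEANS_PP_CENTERS)[2]; print(k[k[:,0].argsort()])
```

```text
seal top 471 103.88550315960055 ((514.4747314453125, 189.91661071777344), (21.861114501953125, 21.847341537475586), 0.5851446390151978) px 257.2845010615711 192.2632696390658
seal top 507 103.8990784189358 ((514.3536376953125, 189.9967803955078), (21.351839065551758, 22.194591522216797), 89.40550994873047) px 258.10059171597635 162.4536489151874
tri [514.58916725 190.00483823 101.58317354]
ruler 519 28.943168335992254 ((508.7843017578125, 191.59901428222656), (115.98391723632812, 28.09268569946289), 9.709769248962402)
ruler 1020 28.98039124981264 ((507.0265197753906, 191.14315795898438), (120.734619140625, 28.574094772338867), 9.786600112915039)
liner 226 17.86069275619579 ((446.4737548828125, -225.67010498046875), (16.65401840209961, 18.84976577758789), 10.385189056396484) 255.94247787610618 178.7212389380531
hole 439 ((447.48382568359375, -225.94412231445312), (20.314237594604492, 24.351552963256836), 9.091679573059082)
[[ 493.99005 -216.89763]
 [ 519.15607  179.24004]
 [ 564.03723 -205.03725]]
liner 270 17.883422011151794 ((445.90234375, -226.14430236816406), (18.076934814453125, 18.358352661132812), 10.181827545166016) 256.0 152.52592592592592
hole 456 ((446.2340087890625, -226.13766479492188), (22.460718154907227, 24.17111587524414), 9.911470413208008)
[[ 493.84848 -217.02574]
 [ 542.90234 -208.65303]
 [ 592.11395 -199.83804]]
```

View pics/w12.png

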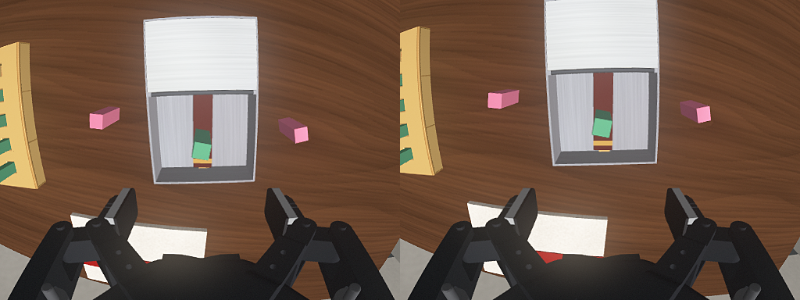

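The wrist views show the seal top at about (202,150) and (602,127) in the composite. The ruler's brass end lies beyond it, and nothing is beside the fingers. The measurements are seal (514.4, 190.0) at yaw ≈ 0, and socket (444.8, −225.9) at yaw 0.1735 after correcting for the hidden near edge. Next I grasp the seal.

Run:
```python
from h import *
manip.servo_line([460,-222,280],speed=200)
R=down(0.0)
manip.move_to([514.4,190,280],R)
manip.grip(50,30)
manip.servo_line([514.4,190,120],speed=200)
print(manip.servo_line([514.4,190,67],speed=60,contact_N=8), manip.state()['position'])
manip.grip(10,40); s=manip.state(); print('w',s['width'],s['grip_force'],s['contact_force'])
manip.servo_line([514.4,190,110],speed=60); manip.servo_line([514.4,190,280],speed=200)
s=manip.state(); f=manip.grab_frame('wrist'); save('g1',f); print('w',s['width'],s['contact_force'],s['time'])
hsv=cv2.cvtColor(f['pixels'],cv2.COLOR_RGB2HSV); g=cv2.inRange(hsv,(65,60,40),(90,255,255)); v,u=np.where(g>0); P=wworld(f,u,v)
m=(np.hypot(P[:,0]-514,P[:,1]-190)<30)&(P[:,2]>200)
Pp=P[m]; z=np.percentile(Pp[:,2],[5,50,98]); print('z',z-s['position'][2])
t=Pp[:,2]>z[2]-3; print('top',t.sum(),cv2.minAreaRect(Pp[t,:2].astype(np.float32)),Pp[t].mean(0))
cv2.imwrite('pics/g1c.png',cv2.imread('pics/g1.png')[100:384])
```

```text
False [514.85331547 190.06488643  67.46595661]
w 21.460066058797196 43.38710367679596 [ 0.59307613 -0.58969346  2.45447191]
w 21.6805811713733 [ 0.50296394 -0.16394126 -0.67460974] 11.7833
z [-24.88325707  30.87993336  37.47362137]
top 2093 ((510.81610107421875, 184.44496154785156), (31.44989585876465, 28.22692108154297), 89.40959167480469) [512.50937693 189.14993535 315.30469851]
```

View pics/g1c.png

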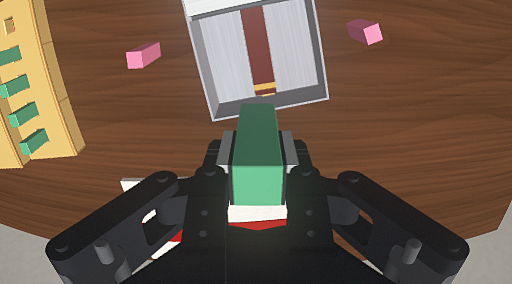

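The seal is upright in the pads (crop ≈ (257,150)), its top 37.5 mm above the TCP. I check its offset in the hand from the same frame, then hover over the socket.

```bash
cat >> h.py <<'E'
def inhand(f,s):
    hsv=cv2.cvtColor(f['pixels'],cv2.COLOR_RGB2HSV); g=cv2.inRange(hsv,(65,60,40),(90,255,255)); v,u=np.where(g>0)
    P=(wworld(f,u,v)-s['position'])@np.array(s['orientation'])  # tool frame
    P=P[(np.hypot(P[:,0],P[:,1])<30)&(abs(P[:,2])<60)]
    F=P[(P[:,2]<30)&(P[:,2]>-28)]; c=np.polyfit(F[:,2],F[:,0],1)
    T=P[P[:,2]<-35.5]
    print('face x(z=0)',c[1].round(2),'slope',c[0].round(4),'y med',np.median(P[:,1]).round(2),'top x',np.percentile(T[:,0],[3,97]).round(2),'y',np.percentile(T[:,1],[3,97]).round(2), 'bottom z',P[:,2].max().round(1))
E
python3 - <<'E'
from h import *
f=dict(np.load('pics/g1.npz')); inhand(f,manip.state())
R=down(0.1735)
manip.move_to([444.8,-225.9,180],R); manip.sleep(.3)
s=manip.state(); print(s['position'],s['time']); f=manip.grab_frame('wrist'); save('h1',f); inhand(f,s)
f=manip.grab_frame('side');save('h2',f)
a=cv2.resize(cv2.imread('pics/h1.png')[100:384],(400,222)); b=cv2.resize(cv2.imread('pics/h2.png')[200:311,180:380],(400,222))
cv2.imwrite('pics/hh.png',np.hstack([a,b]))
E
```

```text
face x(z=0) 10.53 slope 0.0043 y med -0.75 top x [-9.98 10.49] y [-10.86   9.45] bottom z 36.4
[ 445.09578376 -225.52363664  180.11966617] 13.725
face x(z=0) 10.76 slope 0.0031 y med 0.09 top x [-9.9  10.63] y [-10.88   9.47] bottom z 17.3
```

View pics/hh.png

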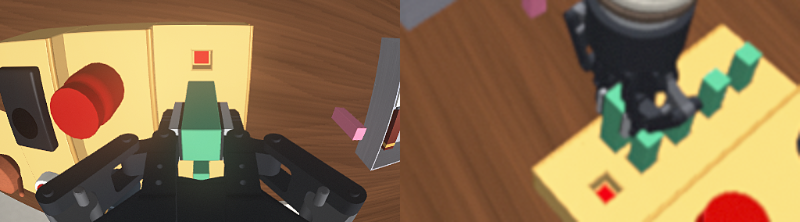

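Run:
```python
from h import *
f=dict(np.load('pics/h1.npz'))
hsv=cv2.cvtColor(f['pixels'],cv2.COLOR_RGB2HSV)
red=cv2.inRange(hsv,(0,150,80),(5,255,255))|cv2.inRange(hsv,(175,150,80),(180,255,255))
v,u=np.where(red>0); P=wworld(f,u,v); m=(np.hypot(P[:,0]-447,P[:,1]+224)<25)&(P[:,2]<30); print(m.sum(),cv2.minAreaRect(P[m,:2].astype(np.float32)),P[m].mean(0))
t=np.array([444.7,-225.6])
manip.servo_line([*t,90],speed=150)
c=manip.servo_line([*t,58],speed=30,contact_N=10); s=manip.state()
print(c,s['position'],s['contact_force'],s['ft_torque'],s['time'])
```

```text
270 ((446.37738037109375, -225.54220581054688), (16.578052520751953, 18.07927131652832), 10.232731819152832) [ 446.60355779 -225.55270871   17.9494983 ]
False [ 444.86941115 -225.72316505   58.23664643] [ 0.94169659  0.40540708 -1.1494347 ] [-0.00125959 -0.04251278 -0.03929135] 15.7917
```

It went in without contact. I press it to the floor, release and check.

Run:
```python
from h import *
t=np.array([444.7,-225.6])
c=manip.servo_line([*t,51],speed=20,contact_N=12); s=manip.state()
print(c,s['position'],s['contact_force'],s['time'])
manip.grip(45); manip.sleep(.2)
p=s['position']; manip.servo_line([p[0],p[1],100],speed=100); manip.servo_line([444.7,-225.6,220],speed=250)
manip.servo_line([460,-222,220]);manip.sleep(.1)
f=manip.grab_frame('wrist'); save('d1',f)
hsv=cv2.cvtColor(f['pixels'],cv2.COLOR_RGB2HSV); g=cv2.inRange(hsv,(65,60,40),(90,255,255)); v,u=np.where(g>0); P=wworld(f,u,v)
for c in [[444.8,-225.7],[494,-217],[543,-208.6]]:
    m=(np.hypot(P[:,0]-c[0],P[:,1]-c[1])<22)&(P[:,2]>86); print(m.sum(),np.median(P[m,2]),cv2.minAreaRect(P[m,:2].astype(np.float32)))
print(manip.state()['time'])
# box geometry from w2 (rim, cover edge) 
f=dict(np.load('pics/w2.npz')); v,u=np.mgrid[:384,:512]; P=wworld(f,u.ravel(),v.ravel()); ex=np.array([np.cos(.172),np.sin(.172)]); ey=np.array([-ex[1],ex[0]])
Q=np.c_[(P[:,:2]-[500,190])@ex,(P[:,:2]-[500,190])@ey,P[:,2]]
n=(abs(Q[:,0])<200)&(abs(Q[:,1])<100)
h=Q[n&(abs(Q[:,1])<60)&(Q[:,2]>57)&(Q[:,2]<80)]
print('cover+x edge', np.percentile(h[h[:,0]<0][:,0],99), 'z',np.median(h[h[:,0]<0][:,2]),'front wall',np.percentile(h[h[:,0]>30][:,0],[2,50,98]) , h[h[:,0]>30][:,2].max())
w=Q[n&(abs(Q[:,0])<40)&(Q[:,2]>57)&(Q[:,2]<70)&(abs(Q[:,1])>50)]; print('side walls',[np.percentile(w[w[:,1]*k>0][:,1],[3,97]).round(1) for k in (1,-1)])
hs=cv2.cvtColor(f['pixels'],cv2.COLOR_RGB2HSV).reshape(-1,3)
r=Q[n&(Q[:,2]>24)&(Q[:,2]<36)&(hs[:,1]>110)&((hs[:,0]<35)|(hs[:,0]>170))]; print('ruler',np.percentile(r[:,0],[1,99]),np.percentile(r[:,1],[1,99]))
```

```text
True [ 445.22503824 -225.99739212   55.42753792] [-1.12335342  0.88647349  4.52872144] 16.0667
482 91.96645863733099 ((444.7930908203125, -226.88426208496094), (20.52517318725586, 19.66172218322754), 10.036134719848633)
429 91.88543603175867 ((493.8629150390625, -217.40841674804688), (21.206771850585938, 20.774520874023438), 10.593897819519043)
351 91.96058050818397 ((543.470703125, -208.6038818359375), (21.897748947143555, 20.151044845581055), 9.63900375366211)
18.2583
cover+x edge -53.74198077983675 z 67.03319988329133 front wall [75.23240973 77.5440027  80.57475349] 64.45430313758061
side walls [array([73.9, 78.6]), array([-78.3, -74. ])]
ruler [-47.31809254  67.00405214] [-14.34782648  13.79568008]
```

The seal is home: its top is level with its neighbours and within about 1 mm of centre. Now I re-measure the ruler and grip it.

Run:
```python
from h import *
Y=.171; R=down(Y); ex=np.array([np.cos(Y),np.sin(Y)]); ey=np.array([-ex[1],ex[0]]); O=np.array([510.6,191.8])
manip.servo_line([460,-222,270],speed=250)
W=lambda x,y,z:[*(O+x*ex+y*ey),z]
manip.move_to(W(20,0,250),R); manip.sleep(.1)
f=manip.grab_frame('wrist'); save('r1',f); v,u=np.mgrid[:384,:512]; P=wworld(f,u.ravel(),v.ravel())
Q=np.c_[(P[:,:2]-O)@ex,(P[:,:2]-O)@ey,P[:,2]]; hs=cv2.cvtColor(f['pixels'],cv2.COLOR_RGB2HSV).reshape(-1,3)
n=(abs(Q[:,0])<100)&(abs(Q[:,1])<60)
r=Q[n&(Q[:,2]>22)&(Q[:,2]<36)&(hs[:,1]>110)&((hs[:,0]<35)|(hs[:,0]>170))]
print('ruler x',np.percentile(r[:,0],[.5,99.5]),'y',np.percentile(r[:,1],[1,99]),'z',np.median(r[:,2]),cv2.minAreaRect(r[:,:2].astype(np.float32)))
h=Q[n&(Q[:,2]>57)&(Q[:,2]<80)&(abs(Q[:,1])<50)]; print('cover',np.percentile(h[h[:,0]<0][:,0],99),'front',np.percentile(h[h[:,0]>0][:,0],[2,98]))
yc=np.percentile(r[:,1],[1,99]).mean()
if abs(yc)<5 and abs(np.percentile(r[:,0],99.5)-56)<6:
    manip.grip(48,100); manip.servo_line(W(25,yc,80),speed=200)
    print(manip.servo_line(W(25,yc,9),speed=60,contact_N=8)); manip.grip(10,100); s=manip.state()
    print(yc,s['position'],s['width'],s['grip_force'],s['contact_force'],s['time'])
```

```text
ruler x [-57.25834072  55.58984552] y [-14.40308439  13.74558927] z 28.950366608923844 ((-3.9546051025390625, -0.2230377197265625), (28.21139907836914, 120.0186538696289), 89.59234619140625)
cover -63.64638866184039 front [64.47283314 69.89532803]
False
-0.32874756425368634 [535.99189699 195.87858485   9.874066  ] 28.130509595732544 99.31413173675537 [-0.19323807  0.38516193  5.43037469] 23.175
```

```bash
cat > tilt.py <<'E'
from h import *
Y=.171; ex=np.array([np.cos(Y),np.sin(Y),0]); ey=np.array([-np.sin(Y),np.cos(Y),0]); O=np.array([510.6,191.8,0])
R0=down(Y); T0=O+25.5*ex-.3*ey+[0,0,9.5]   # TCP at the grasp
piv=O-164*ex+[0,0,16]
def pose(deg,slide=0,lift=0):
    A=cv2.Rodrigues(-np.deg2rad(deg)*ey)[0]
    return piv+A@(T0-piv)+slide*(A@ex)+[0,0,lift], A@R0
E
python3 - <<'E'
from tilt import *
for d in (3.5,7,10.5,14):
    p,R=pose(d,slide=3*d/14,lift=1.5*d/14); manip.servo_line(p,speed=40,rotation=R)
    s=manip.state(); print(d,np.round(s['contact_force'],1),np.round(s['ft_torque'],2),round(s['width'],1),round(s['time'],2))
manip.sleep(.1)
fs=[manip.grab_frame(n) for n in('wrist','side','scene')]
for n,f in zip(('wrist','side','scene'),fs): save('t_'+n,f)
f=fs[0]; v,u=np.mgrid[:384,:512]; P=wworld(f,u.ravel(),v.ravel())-O; hs=cv2.cvtColor(f['pixels'],cv2.COLOR_RGB2HSV).reshape(-1,3)
Q=np.c_[P@ex,P@ey,P[:,2]]; m=(abs(Q[:,1])<10)&(Q[:,0]>-90)&(Q[:,0]<80)&(Q[:,2]>25)&(hs[:,1]>110)&((hs[:,0]<35)|(hs[:,0]>170))
q=Q[m]; c=np.polyfit(q[:,0],q[:,2],1); print(m.sum(),'tilt',np.rad2deg(np.arctan(c[0])),'top z at cover edge',np.polyval(c,-65),'x range',np.percentile(q[:,0],[1,99]),'front top z',np.polyval(c,52))
cv2.imwrite('pics/t.png',np.hstack([cv2.resize(cv2.imread('pics/t_wrist.png'),(400,300)),cv2.resize(cv2.imread('pics/t_side.png')[90:210,130:290],(400,300))]))
E
```

```text
3.5 [ 0.4  0.4 -0.4] [ 0.01 -0.02 -0.06] 28.3 23.64
7 [ 0.3  0.6 -1. ] [ 0.04  0.01 -0.03] 27.9 24.09
10.5 [-0.4 -0.7 -0.3] [-0.    0.02 -0.05] 27.9 24.54
14 [ 0.2 -0.5 -0.2] [-0.06  0.08 -0.06] 28.0 24.99
10678 tilt 1.3592599680051771 top z at cover edge 69.7392764423907 x range [-85.33692265  48.01893304] front top z 72.51545401405293
```

View pics/t.png

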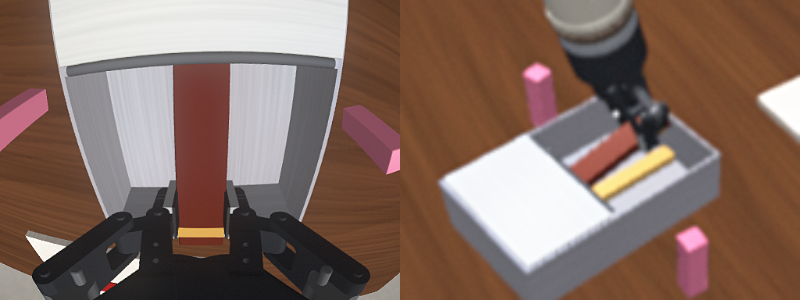

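The ruler is held and tilted. It runs under the cover at (201,65) in the left view, and the rail lies free beside it on the right. The fit was polluted by cover pixels, so I refit it and then slide the ruler out along its own axis.

Run:
```python
from tilt import *
f=dict(np.load('pics/t_wrist.npz')); v,u=np.mgrid[:384,:512]; P=wworld(f,u.ravel(),v.ravel())-O
Q=np.c_[P@ex,P@ey,P[:,2]]; m=(abs(Q[:,1])<8)&(Q[:,0]>-55)&(Q[:,0]<10)&(Q[:,2]>35)&(Q[:,2]<95)
q=Q[m]; c=np.polyfit(q[:,0],q[:,2],1); t=np.arctan(c[0]); zf=np.polyval(c,52); edge=np.polyval(c,-65)
print(m.sum(),'tilt',np.rad2deg(t),'resid',np.std(q[:,2]-np.polyval(c,q[:,0])),'edge z',edge,'front top',zf,'back top',zf-220*np.sin(t))
if 10<np.rad2deg(t)<16 and edge<60 and zf-7>69:
    for s in (40,80,120):
        p,R=pose(14,3+s,1.5); hit=manip.servo_line(p,speed=60,rotation=R,contact_N=10); st=manip.state()
        print(s,hit,np.round(st['contact_force'],1),round(st['width'],1),round(st['time'],1))
        if hit: break
```

```text
5504 tilt 14.07741325260358 resid 0.6293670768834092 edge z 55.007603356918565 front top 84.34694395609452 back top 30.83575950327939
40 False [-0.1 -0.8 -0.7] 27.8 26.1
80 False [-0.5 -0.6 -0.9] 27.8 26.9
120 False [ 0.3 -0.4 -1.1] 27.9 27.7
```

The ruler's back end is now about 20 mm clear of the cover edge. I lift it straight up, check, and hand in.

Run:
```python
from tilt import *
p,R=pose(14,130,1.5); manip.servo_line(p,speed=60)
p,R=pose(14,130,161.5); print(manip.servo_line(p,speed=100,contact_N=15)); manip.sleep(.5)
s=manip.state(); print(s['position'],s['contact_force'],s['width'],s['grip_force'],s['time'])
fs={n:manip.grab_frame(n) for n in('wrist','side','scene')}
f=fs['scene']; save('f_scene',f); save('f_side',fs['side'])
f=fs['wrist']; v,u=np.mgrid[:384,:512]; P=wworld(f,u.ravel(),v.ravel())-O
Q=np.c_[P@ex,P@ey,P[:,2]]; m=(abs(Q[:,1])<8)&(Q[:,2]>160)&(Q[:,0]<130)&(Q[:,0]>-80)
q=Q[m]; print(m.sum(),'x',np.percentile(q[:,0],[1,99]),'z',np.percentile(q[:,2],[1,99]))
cv2.imwrite('pics/f.png',np.hstack([cv2.resize(cv2.imread('pics/f_scene.png'),(400,300)),cv2.resize(cv2.imread('pics/f_side.png'),(400,300))]))
```

```text
False
[656.10432664 216.6062377  248.51176184] [-0.83944086 -0.48217375 -0.42789407] 27.82333352695956 98.56255173683167 30.2083
13311 x [ 28.34177064 127.94470141] z [238.09768929 367.09647513]
```

View pics/f.png

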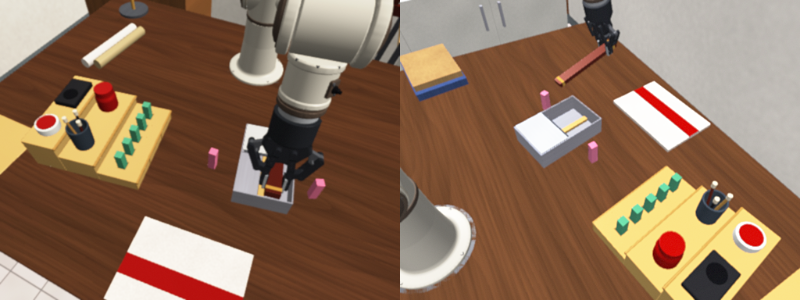

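The pictures show the ruler held high above the box (side ≈ (590,65)), with its back end around 215 mm. All five seals stand in the low tier (left ≈ (135,135)). I hand in.

```bash
python3 -c "
from plant import manip
print(manip.close_job(), manip.state()['time'])"
```

```text
the job is handed in; nothing more can be done
the job is handed in; nothing more can be done
```

The job is handed in at about 30 s of the 58 s allowed: the seal is home and released in its socket, and the arm is holding the ruler well clear above the box; no verdict was returned.

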